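# Feed a batten under the drill plate of a drilling jig

### The arm

A 6-joint arm with a two-finger parallel gripper is mounted at the origin on the work surface. World frame = base frame: x ahead of the robot, y to its left, z up, the work surface at z = 0. Lengths are in m, angles in rad, forces in N, time in s.
With the tool pointing down it reaches from about 0.3 to 0.875 m from the base axis. Payload 4.2 kg.
Tool frame: the origin (TCP) lies at the very end of the fingers, on their centre line; the grasp point (between the pads) lies 19 mm behind it (manip.hold_point_z is the distance from the TCP to the grasp point, in m); z points along the fingers, y is the line along which they close (so a half turn about z gives the same grasp; the last joint's range is limited). The gripper opens to 85 mm and grips with 20 to 120 N. Pads are 22 mm wide; open, the fingers measure 114 mm over their backs; the gripper's body (76 mm by 85 mm) begins 54 mm behind the grasp point. The pads swing forward as they close: fully open they stand 13 mm farther back than shut.
Start: joints at [-1.189, 0.32, 1.565, -0, 1.257, -0.02], TCP at [0.225, -0.529, 0.231] pointing down, gripper open.
Joint ranges: [-3.11, 3.11], [-0.84, 2.01], [0.21, 2.61], [-1.34, 4.49], [0.05, 2.63], [-2.56, 2.56]. Speed limits (rad/s): [2.57, 2.57, 3.14, 3.14, 3.14, 3.14].

### API

Orientations are given as a rotation vector (axis times angle).
In Python, from station import manip, snapshot, sign_off gives the robot as it stands. The module is installed in compiled form; this text tells all that it offers.
- The arm moves only by the tool play_rows, never from a script. Its argument "increments" is a list of rows, each a list of 3 entries, a list of its own where there are three numbers: the closure, from -1 (fully open) to 1 (shut), so that 0 is half open, then the shift along the tool's x, y, z in cm, then the turn, a rotation vector about the tool's x, y, z in rad. A call has 1 to 5 rows; each row is the pose to reach, as a shift and turn from the pose commanded when the call began, along the tool's axes at that moment; what a row does not reach only later rows make up. A row lasts 1/12 s, in which the tool goes at most 41.7 mm and 7.16 degrees, less where a joint would pass 70% of its speed; a pose out of reach is approached as far as the arm can. A call with a gripper value outside its range is refused whole. The fingers move at their own pace and stop on an object; "force" is the grip in N (left out, the last holds). Time passes only in rows, so rows that repeat a pose let the fingers close. It gives the time, the measured TCP pose, the force, the opening and the grip force at its end, in the units of the state.
- manip.get_obs(): the state, without advancing time (a new reading comes with each control period).
- snapshot(name): name is "side" or "top"; returns a dict with "color" (420x560x3 uint8, red, green, blue), "fx", "fy", "cx", "cy" (pixels), "eye" and "rotation" of the camera in the world. Camera axes: x right, y down, z forward; pixel columns grow to the right and rows downward; lengths in m; the calibration is good to about 2 mm. A picture is of the moment at which its call begins. There is no depth.
- sign_off(): hands the job in; it is judged then, once.
The state is a dict: "t": time; "joint_pos": joint angles; "joint_velocities": joint speeds; "joint_efforts": joint torques, N m; "eef_pos": TCP position; "orientation": TCP orientation; "force": force on the tool from outside, world axes, zero at the start; "wrist_torque": the same for the moment, N m; "finger_gap": finger opening in m; "gripper_force": force on a finger pad.
Only numpy, scipy, OpenCV 4.12 (cv2) and the standard library are available. Lean on these libraries where they do the work, as an engineer would, in place of code of your own. Each camera call takes 0.05 s, during which the arm holds its last target. There are 200 camera calls.

### The job

Load the wooden batten into the drilling jig: feed it along the jig's bed, half-lapped end first and lying flat with the step facing up as it is now, under the steel drill plate until that end meets the stop at the far end of the channel. Let go of it there, and leave the tin, tape, screwdriver and cup where they stand.

Things in the scene. Friction and masses are not known exactly. Their poses are not given: they have to be found in the camera images.
- batten_mid (a point): Loose pale wooden batten, 280 mm long (its own y), 34 mm wide (x), 28 mm high (z), about 0.14 kg (varies by a third). This point is its centre, 14 mm above its underside. The last 40 mm at its +y end are a half-lap: the upper half is cut away, leaving a tongue 14 mm thick at the bottom. It starts flat on the bench, step up.
- batten_end (a point): The tip of the batten's half-lapped end: on the lower edge of the end face, in the middle of its width, 140 mm along +y and 14 mm below batten_mid; same axes as the batten.
- jig_mouth (a point): Mouth of the jig's channel: mid-width, on the surface of the bed; y is the feed direction, z up. From here to the stop two aluminium cheeks, 18 mm thick and 34 mm high, leave a channel 42 mm wide. Before the mouth two splayed lead-in plates, as high as the cheeks, reach 27 mm back and widen to about 84 mm, measured outside.
- jig_bed (a point): Middle of the bed's near edge, on its surface, 95 mm before jig_mouth; same axes. The jig is fixed to the bench; its bed is a flat dark brown wooden board 130 mm wide (x), 225 mm long (y), its surface 12 mm above the bench.
- jig_plate (a point): Centre of the underside of the steel drill plate, 34 mm above the bed and 66 mm past jig_mouth; same axes. The plate is 62 mm long (y), 78 mm wide, 8 mm thick and rests on the cheeks, bridging the channel.
- jig_stop (a point): Middle of the stop's face at the level of the bed, 110 mm past jig_mouth along the jig's y; same axes. The stop is a dark steel block 42 mm wide and 30 mm high that closes the channel's far end; a 13 mm slot between drill plate and stop shows the batten's end from above.
- paint_tin: Bystander: closed paint tin, 86 mm across, 110 mm high; origin at the centre of its underside.
- tape_roll: Bystander: white roll of tape lying flat, 96 mm across, 40 mm high; origin at the centre of its underside.
- screwdriver: Bystander: screwdriver lying on the bench, about 200 mm long, along its own x; origin under its middle.
- mixing_cup: Bystander: open grey cup, 80 mm across, 100 mm high; origin at the centre of its underside.

How it is judged:
By the outcome, as a careful person would: the job done as asked, in the order asked, and still so for the second after the job is handed in, with the robot touching nothing.
It also fails if it takes over 40 s, if anything falls off the work surface, if the arm or the gripper's body presses on something with over 40 N, if the wrist force passes 120 N, or if a joint passes its speed limit or range.

## Working session

There is one attempt and no reset: what is moved stays moved. The work goes in short steps, Python scripts to look and compute and a tool call to move; the robot and the scene stay as the last step left them, time stands still between calls to the robot, and variables do not carry over. Pictures are saved under pics/ and viewed, at most 10 in all, crops included, and the job is handed in when it is done.

Besides the shell and the picture viewer there is one more tool, called after ">>>" in YAML: its name, and indented under it one key for each argument. play_rows: Moves the arm, as the interface text tells. Its arguments: {"type":"object","properties":{"increments":{"type":"array","items":{"type":"array"}},"force":{"type":"number"}},"required":["increments"]}

```bash
mkdir -p pics
cat > h.py <<'E'
import numpy as np,cv2
from station import manip,snapshot,sign_off
from scipy.spatial.transform import Rotation as R
def ray(s,u,v,z):
    d=np.array(s["rotation"])@np.array([(u-s["cx"])/s["fx"],(v-s["cy"])/s["fy"],1.])
    e=np.array(s["eye"]); return e+d*(z-e[2])/d[2]
def proj(s,p):
    c=np.array(s["rotation"]).T@(np.array(p)-s["eye"]); return np.array([s["fx"]*c[0]/c[2]+s["cx"],s["fy"]*c[1]/c[2]+s["cy"]])
def save(s,n): cv2.imwrite("pics/"+n,s["color"][:,:,::-1])
E
python3 - <<'E'
from h import *
for n in("top","side"):
    s=snapshot(n);save(s,n+"0.png");np.save(n+"0.npy",s,allow_pickle=True)
    print(n,s["fx"],s["cx"],s["cy"],np.round(s["eye"],3),np.round(s["rotation"],3).tolist())
o=manip.get_obs();print({k:np.round(v,3).tolist() for k,v in o.items()});print(manip.hold_point_z)
E
```

```text
top 467.50632480916664 269.768899792961 208.92424691245026 [0.382 0.025 1.234] [-2.148, 2.147, -0.165]
side 420.42596755526125 283.84688460551644 210.08017033893418 [0.292 0.743 0.513] [-0.437, 2.553, -1.432]
{'t': 0.1, 'joint_pos': [-1.189, 0.32, 1.566, -0.0, 1.257, -0.02], 'joint_velocities': [0.0, -0.004, -0.004, 0.001, 0.001, 0.001], 'joint_efforts': [0.001, -41.641, -23.47, 0.0, 0.005, 0.0], 'eef_pos': [0.225, -0.529, 0.231], 'orientation': [-3.077, -0.627, 0.001], 'force': [0.062, 1.153, -0.119], 'wrist_torque': [0.043, -0.028, 0.013], 'gripper_force': 0.0, 'finger_gap': 0.085}
0.0187
```

View pics/top0.png

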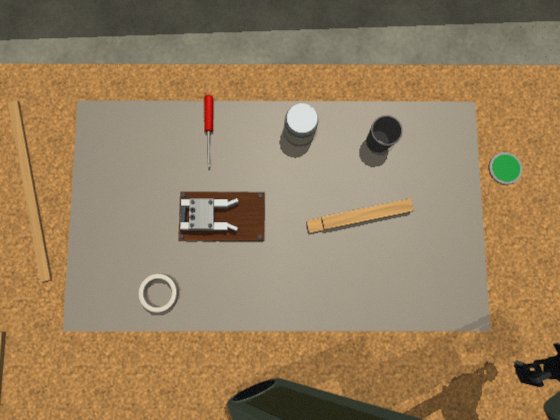

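View pics/side0.png

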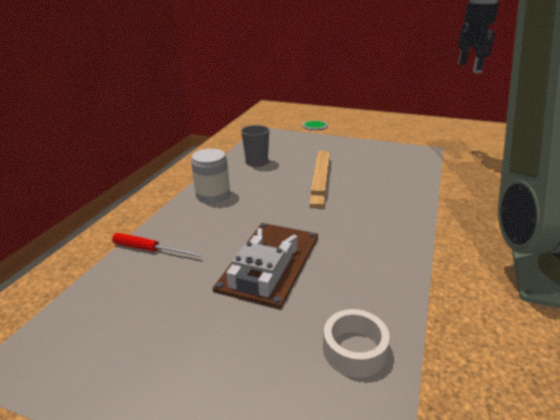

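The top view shows the batten from about (307,226), its lapped end, to (412,206). The jig's bed spans (180–265, 192–241), with its mouth facing right toward the batten. The feed direction is image left.

```bash
cat >> h.py <<'E'
_s=snapshot
def snapshot(n):
    s=dict(_s(n)); r=np.array(s["rotation"])
    if r.shape==(3,): s["rotation"]=R.from_rotvec(r).as_matrix()
    return s
def batten(s,box,z):
    x0,y0,x1,y1=box
    hsv=cv2.cvtColor(s["color"],cv2.COLOR_RGB2HSV)
    m=cv2.inRange(hsv,(8,90,120),(25,255,255)); k=np.zeros_like(m);k[y0:y1,x0:x1]=m[y0:y1,x0:x1]
    c=max(cv2.findContours(k,cv2.RETR_EXTERNAL,cv2.CHAIN_APPROX_NONE)[0],key=cv2.contourArea)[:,0]
    return c,np.array([ray(s,u,v,z)[:2] for u,v in c])
E
python3 - <<'E'
from h import *
s=snapshot("top")
c,p=batten(s,(285,180,435,250),.028)
r=cv2.minAreaRect((p*1000).astype(np.float32));print("batten",r,len(c)); print(cv2.boxPoints(r).round(1).tolist())
hsv=cv2.cvtColor(s["color"],cv2.COLOR_RGB2HSV)
im=s["color"].astype(int)
m=((im[:,:,0]<110)&(im[:,:,0]-im[:,:,2]>20)).astype(np.uint8)*255;k=np.zeros_like(m);k[170:260,165:280]=m[170:260,165:280]
pts=cv2.findNonZero(k)[:,0]
q=np.array([ray(s,u,v,.012)[:2] for u,v in pts])*1000
r=cv2.minAreaRect(q.astype(np.float32));print("bed",r);print(cv2.boxPoints(r).round(1).tolist())
# cheeks
m=cv2.inRange(hsv,(0,0,120),(180,50,255));k=np.zeros_like(m);k[194:239,184:262]=m[194:239,184:262]
pts=cv2.findNonZero(k)[:,0];q=np.array([ray(s,u,v,.05)[:2] for u,v in pts])*1000
for lo in range(int(q[:,1].min()),int(q[:,1].max()),8):
    w=q[(q[:,1]>=lo)&(q[:,1]<lo+8)]; print(lo,w[:,0].min().round(),w[:,0].max().round(),len(w))
cr=s["color"][175:260,165:425];cv2.imwrite("pics/crop.png",cv2.resize(cr,None,fx=3,fy=3,interpolation=cv2.INTER_CUBIC)[:,:,::-1])
print(s["rotation"].round(3).tolist())
E
```

```text
batten ((545.0960083007812, -216.60565185546875), (35.24980163574219, 280.57891845703125), 12.039764404296875) 230
[[498.6000061035156, -83.0999984741211], [557.0999755859375, -357.5], [591.5999755859375, -350.1000061035156], [533.0999755859375, -75.69999694824219]]
bed ((544.9393310546875, 144.83114624023438), (127.6532211303711, 223.58859252929688), 0.03653516620397568)
[[481.0, 256.6000061035156], [481.20001220703125, 33.0], [608.7999877929688, 33.099998474121094], [608.7000122070312, 256.70001220703125]]
99 504.0 586.0 18
107 506.0 583.0 28
115 509.0 581.0 26
123 506.0 583.0 40
131 506.0 583.0 48
139 506.0 583.0 47
147 506.0 583.0 52
155 506.0 583.0 48
163 509.0 583.0 74
171 509.0 583.0 82
179 509.0 583.0 94
187 509.0 586.0 91
195 509.0 586.0 90
203 509.0 583.0 95
211 509.0 583.0 48
219 509.0 586.0 61
227 509.0 583.0 42
235 509.0 583.0 21
[[0.0, -0.989, 0.147], [-1.0, -0.001, -0.006], [0.006, -0.147, -0.989]]
```

View pics/crop.png

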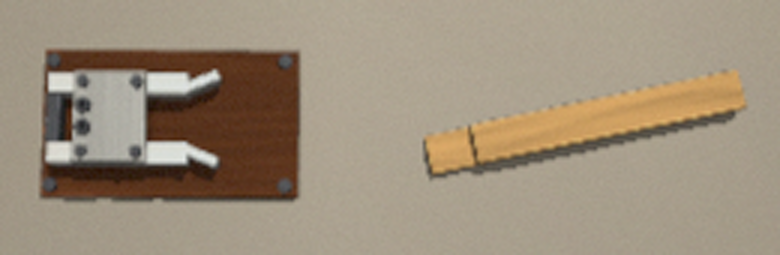

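```bash
cat >> h.py <<'E'
def plan(xyz,yaw):
    "shift (cm) and turn in tool axes so that tool points down at xyz (m) with its y axis across a batten at yaw"
    o=manip.get_obs();A=R.from_rotvec(o["orientation"]);best=None
    for k in(0,np.pi):
        y=np.array([np.cos(yaw+k),np.sin(yaw+k),0]);z=np.array([0,0,-1.]);B=R.from_matrix(np.c_[np.cross(y,z),y,z])
        t=(A.inv()*B).as_rotvec()
        if best is None or np.linalg.norm(t)<np.linalg.norm(best): best=t
    print("shift cm",(A.inv().apply(np.array(xyz)-o["eef_pos"])*100).round(2),"turn",best.round(3),"pos",np.round(o["eef_pos"],4),"F",np.round(o["force"],1),"gap",round(float(o["finger_gap"]),4),"grip",round(float(o["gripper_force"]),1),"q6",np.round(o["joint_pos"],2)[[0,5]],"t",round(o["t"],2))
E
python3 -c "
from h import *
plan((.5555,-.2655,.12),np.radians(12.04)); print(R.from_rotvec(manip.get_obs()['orientation']).as_matrix().round(3))"
```

```text
shift cm [ 40.74 -11.29  11.08] turn [-1.000e-03 -1.000e-03 -1.379e+00] pos [ 0.2247 -0.5289  0.2307] F [-0.2 -0.2 -0.4] gap 0.0854 grip 0.0 q6 [-1.19 -0.02] t 0.15
[[ 0.92   0.391 -0.   ]
 [ 0.391 -0.92   0.001]
 [ 0.    -0.001 -1.   ]]
```

>>> play_rows:
  increments:
    - [-0.4,[40.7,-11.3,9],[0,0,-1.38]]
    - [-0.4,[40.7,-11.3,9],[0,0,-1.38]]
    - [-0.4,[40.7,-11.3,9],[0,0,-1.38]]
    - [-0.4,[40.7,-11.3,9],[0,0,-1.38]]
    - [-0.4,[40.7,-11.3,9],[0,0,-1.38]]
  force: 50

```text
t: 0.57
eef_pos: [0.3852, -0.4009, 0.1873]
orientation: [-2.732, -1.55, 0.0]
force: [0.3, -1.2, -0.4]
finger_gap: 0.06
gripper_force: 0.0
```

```bash
python3 -c "
from h import *
plan((.5555,-.2655,.12),np.radians(12.04))"
```

```text
shift cm [20.35  7.68  6.73] turn [-0.    -0.    -0.749] pos [ 0.3852 -0.4009  0.1873] F [ 0.3 -1.2 -0.4] gap 0.06 grip 0.0 q6 [-0.83 -0.29] t 0.57
```

>>> play_rows:
  increments:
    - [-0.4,[20.4,7.7,6.7],[0,0,-0.75]]
    - [-0.4,[20.4,7.7,6.7],[0,0,-0.75]]
    - [-0.4,[20.4,7.7,6.7],[0,0,-0.75]]
    - [-0.4,[20.4,7.7,6.7],[0,0,-0.75]]
    - [-0.4,[20.4,7.7,6.7],[0,0,-0.75]]

```text
t: 0.98
eef_pos: [0.542, -0.2777, 0.1259]
orientation: [-2.122, -2.316, 0.0]
force: [0.4, -0.6, 0.4]
finger_gap: 0.0598
gripper_force: 0.0
```

```bash
python3 -c "
from h import *
plan((.5555,-.2655,.007),np.radians(12.04))"
```

```text
shift cm [ 1.09  1.45 11.89] turn [-0.    -0.    -0.123] pos [ 0.542  -0.2777  0.1259] F [ 0.4 -0.6  0.4] gap 0.0598 grip 0.0 q6 [-0.49 -0.58] t 0.98
```

>>> play_rows:
  increments:
    - [-0.4,[1.1,1.45,0],[0,0,-0.12]]
    - [-0.4,[1.1,1.45,4],[0,0,-0.12]]
    - [-0.4,[1.1,1.45,8],[0,0,-0.12]]
    - [-0.4,[1.1,1.45,11],[0,0,-0.12]]
    - [-0.4,[1.1,1.45,12.1],[0,0,-0.12]]

```text
t: 1.4
eef_pos: [0.5514, -0.2652, 0.0008]
orientation: [-1.981, -2.427, 0.003]
force: [-0.7, 0.9, -0.9]
finger_gap: 0.0597
gripper_force: 0.0
```

```bash
python3 -c "
from h import *
plan((.5555,-.2655,.004),np.radians(12.04));s=snapshot('top');save(s,'t2.png')
c=s['color'][150:280,250:460];cv2.imwrite('pics/c2.png',cv2.resize(c,None,fx=3,fy=3)[:,:,::-1])"
```

```text
shift cm [-0.11  0.39 -0.32] turn [-0.007 -0.006 -0.009] pos [ 0.5514 -0.2652  0.0008] F [-0.7  0.9 -0.9] gap 0.0597 grip 0.0 q6 [-0.47 -0.67] t 1.4
```

View pics/c2.png

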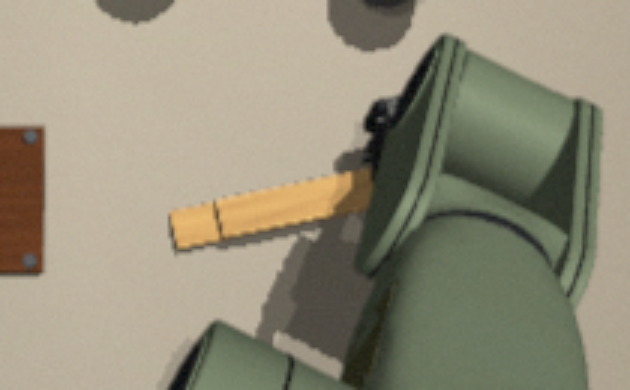

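The crop shows the batten undisturbed, its tip at about (172,232), with the wrist over its rear half. I'll centre and close.

>>> play_rows:
  increments:
    - [-0.4,[0,0.35,-0.2],[0,0,0]]
    - [-0.4,[0,0.35,-0.2],[0,0,0]]
    - [0.4,[0,0.35,-0.2],[0,0,0]]
    - [1,[0,0.35,-0.2],[0,0,0]]
    - [1,[0,0.35,-0.2],[0,0,0]]
  force: 50

```text
t: 1.87
eef_pos: [0.5592, -0.2672, 0.0101]
orientation: [1.985, 2.43, 0.001]
force: [0.2, -0.3, 6.6]
finger_gap: 0.0327
gripper_force: 51.7
```

>>> play_rows:
  increments:
    - [1,[0,0,0],[0,0,0]]
    - [1,[0,0,0],[0,0,0]]
    - [1,[0,0,0],[0,0,0]]

```text
t: 2.12
eef_pos: [0.5592, -0.2672, 0.01]
orientation: [1.985, 2.43, 0.001]
force: [-0.5, 0.6, 6.2]
finger_gap: 0.0325
gripper_force: 51.6
```

```bash
python3 -c "
from h import *
plan((.5555,-.2655,.034),0)"
```

```text
shift cm [ 0.23 -0.32 -2.4 ] turn [0.004 0.002 0.201] pos [ 0.5592 -0.2672  0.01  ] F [-0.5  0.6  6.2] gap 0.0325 grip 51.6 q6 [-0.46 -0.67] t 2.12
```

>>> play_rows:
  increments:
    - [1,[0,0,-0.8],[0,0,0]]
    - [1,[0,0,-1.8],[0,0,0.05]]
    - [1,[0,0,-2.5],[0,0,0.12]]
    - [1,[0,-0.5,-2.5],[0,0,0.2]]
    - [1,[0,-1.0,-2.5],[0,0,0.2]]

```text
t: 2.53
eef_pos: [0.5483, -0.2686, 0.0339]
orientation: [2.22, 2.22, 0.001]
force: [0.1, 0.5, -1.6]
finger_gap: 0.0331
gripper_force: 50.7
```

>>> play_rows:
  increments:
    - [1,[0,0,0],[0,0,0]]
    - [1,[0,0,0],[0,0,0]]

```text
t: 2.7
eef_pos: [0.5475, -0.2684, 0.0328]
orientation: [-2.219, -2.224, 0.0]
force: [0.8, -1.0, -1.5]
finger_gap: 0.033
gripper_force: 50.6
```

Run:
```python
from h import *
plan((.5455,-.21,.036),0)
for n in("top","side"):
    s=snapshot(n);save(s,n+'3.png')
    if n=="top":
        c,p=batten(s,(285,180,380,250),.053); p=p*1000
        tip=p[:,1].max();print("tip",tip)
        for lo in range(int(p[:,1].min()),int(tip),10):
            w=p[(p[:,1]>=lo)&(p[:,1]<lo+10)];print(lo,w[:,0].min().round(1),w[:,0].max().round(1))
    else:
        c=s['color'][90:300,200:420];cv2.imwrite('pics/c3.png',cv2.resize(c,None,fx=2.7,fy=2.7)[:,:,::-1])
```

```text
shift cm [ 5.84 -0.19 -0.32] turn [-0.    -0.     0.002] pos [ 0.5475 -0.2684  0.0328] F [ 0.8 -1.  -1.5] gap 0.033 grip 50.6 q6 [-0.47 -0.48] t 2.7
tip -76.69904604701219
-251 547.1 560.0
-241 539.3 560.0
-231 531.6 560.0
-221 529.0 560.0
-211 529.0 560.0
-201 529.0 559.9
-191 529.0 559.9
-181 529.0 559.9
-171 526.4 559.9
-161 526.4 559.9
-151 526.4 559.9
-141 526.4 559.9
-131 526.4 559.9
-121 526.4 559.9
-111 526.4 557.3
-101 526.4 557.3
-91 526.4 557.2
-81 526.3 557.2
```

View pics/c3.png

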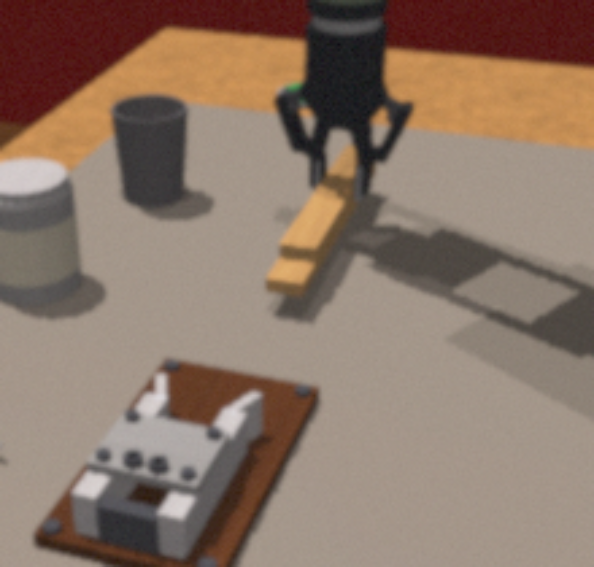

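The side crop shows the batten held level between the pads. Its step is up, its tip is at about (285,285), and the jig lies ahead of it. The top view gives a yaw of about +0.02 rad, which I'll correct while advancing over the bed.

>>> play_rows:
  increments:
    - [1,[3,0,0],[0,0,0.02]]
    - [1,[6,0,0],[0,0,0.02]]
    - [1,[9,0,0],[0,0,0.02]]
    - [1,[12,0,0],[0,0,0.02]]
    - [1,[14.5,0,0],[0,0,0.02]]

```text
t: 3.22
eef_pos: [0.5477, -0.1216, 0.0325]
orientation: [-2.241, -2.201, 0.0]
force: [-0.6, 0.5, -1.5]
finger_gap: 0.0334
gripper_force: 50.7
```

>>> play_rows:
  increments:
    - [1,[0,0,0.4],[0,0,0]]
    - [1,[0,0,0.8],[0,0,0]]
    - [1,[0,0,0.8],[0,0,0]]

```text
t: 3.47
eef_pos: [0.5476, -0.1236, 0.0238]
orientation: [-2.241, -2.201, 0.002]
force: [0.2, -0.3, -1.5]
finger_gap: 0.0326
gripper_force: 50.7
```

```bash
cat > look.py <<'E'
from h import *
import sys
n=sys.argv[1]
plan((.5475,-.10,.024),0)
s=snapshot("top");
c,p=batten(s,(225,194,320,239),.041); p=p*1000
tip=p[:,1].max();print("tip",tip)
for lo in range(int(p[:,1].min()),int(tip),15):
    w=p[(p[:,1]>=lo)&(p[:,1]<lo+15)];print(lo,w[:,0].min().round(1),w[:,0].max().round(1))
a=cv2.resize(s['color'][170:265,165:365],None,fx=3,fy=3,interpolation=cv2.INTER_CUBIC)
t=snapshot("side")
b=cv2.resize(t['color'][180:310,190:390],None,fx=3,fy=2.4,interpolation=cv2.INTER_CUBIC)
cv2.imwrite(f'pics/{n}.png',np.vstack([a,b[:310]])[:,:,::-1])
E
python3 look.py l4
```

```text
shift cm [ 2.36 -0.06 -0.02] turn [-0.001  0.    -0.018] pos [ 0.5476 -0.1236  0.0238] F [ 0.2 -0.3 -1.5] gap 0.0326 grip 50.7 q6 [-0.24 -0.22] t 3.47
tip 66.45282113235038
-85 530.4 561.6
-70 530.4 561.6
-55 530.4 561.6
-40 530.4 561.6
-25 530.3 564.2
-10 530.3 564.2
5 530.3 564.1
20 530.3 564.1
35 530.3 561.5
50 530.3 564.1
65 532.9 561.5
```

View pics/l4.png

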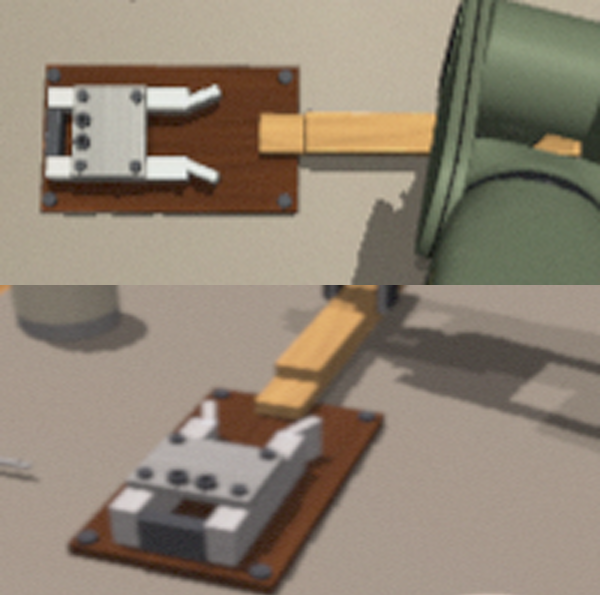

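Batten and channel are collinear: batten centre row is about 133.5 and cheek centre row about 133.5. I'm feeding it in.

>>> play_rows:
  increments:
    - [1,[1.5,-0.03,0],[0,0,0]]
    - [1,[3,-0.06,0],[0,0,0]]
    - [1,[4.5,-0.09,0],[0,0,0]]
    - [1,[6,-0.12,0],[0,0,0]]
    - [1,[7.5,-0.15,0],[0,0,0]]

```text
t: 3.98
eef_pos: [0.5482, -0.049, 0.0248]
orientation: [2.244, 2.198, 0.0]
force: [0.5, 0.3, -1.2]
finger_gap: 0.0324
gripper_force: 50.7
```

>>> play_rows:
  increments:
    - [1,[1.2,-0.02,0],[0,0,0]]
    - [1,[2.4,-0.05,0],[0,0,0]]
    - [1,[3.6,-0.07,0],[0,0,0]]
    - [1,[4.8,-0.1,0],[0,0,0]]
    - [1,[6,-0.12,0],[0,0,0]]

```text
t: 4.4
eef_pos: [0.5478, 0.0124, 0.0247]
orientation: [2.243, 2.2, -0.0]
force: [-0.4, -0.9, -1.6]
finger_gap: 0.033
gripper_force: 50.7
```

```bash
python3 look.py l5
```

```text
shift cm [-11.24   0.18   0.07] turn [ 0.     0.    -0.019] pos [0.5478 0.0124 0.0247] F [-0.4 -0.9 -1.6] gap 0.033 grip 50.7 q6 [0.   0.02] t 4.4
tip 133.54268592663627
89 530.2 564.1
104 530.2 564.0
119 530.2 564.0
```

View pics/l5.png

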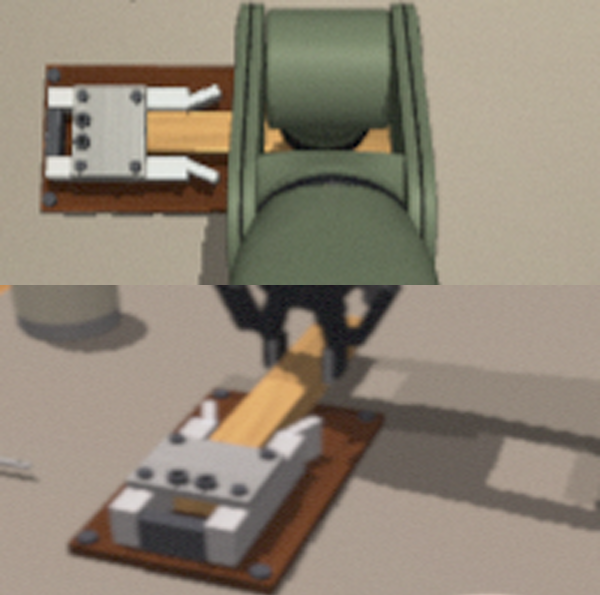

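The batten is centred in the channel with its tip under the plate. About 35 mm remains.

>>> play_rows:
  increments:
    - [1,[0.7,-0.01,0],[0,0,0]]
    - [1,[1.4,-0.03,0],[0,0,0]]
    - [1,[2.1,-0.04,0],[0,0,0]]
    - [1,[2.8,-0.06,0],[0,0,0]]
    - [1,[2.8,-0.06,0],[0,0,0]]

```text
t: 4.92
eef_pos: [0.5477, 0.0408, 0.0247]
orientation: [-2.241, -2.201, -0.0]
force: [-0.3, -0.1, -1.9]
finger_gap: 0.0333
gripper_force: 50.7
```

>>> play_rows:
  increments:
    - [1,[0.15,0,0.05],[0,0,0]]
    - [1,[0.3,0,0.1],[0,0,0]]
    - [1,[0.45,0,0.1],[0,0,0]]

```text
t: 5.17
eef_pos: [0.5477, 0.044, 0.0236]
orientation: [-2.243, -2.2, 0.0]
force: [-0.5, 0.0, -1.7]
finger_gap: 0.0328
gripper_force: 50.7
```

>>> play_rows:
  increments:
    - [1,[0.15,0,0],[0,0,0]]
    - [1,[0.3,0,0],[0,0,0]]
    - [1,[0.3,0,0],[0,0,0]]

```text
t: 5.42
eef_pos: [0.5479, 0.0471, 0.0237]
orientation: [2.242, 2.2, -0.0]
force: [-0.2, 0.2, -0.8]
finger_gap: 0.0327
gripper_force: 50.7
```

>>> play_rows:
  increments:
    - [1,[0.1,0,0],[0,0,0]]
    - [1,[0.2,0,0],[0,0,0]]
    - [1,[0.2,0,0],[0,0,0]]

```text
t: 5.67
eef_pos: [0.5482, 0.0473, 0.0239]
orientation: [2.239, 2.2, -0.003]
force: [0.3, -7.5, -0.8]
finger_gap: 0.0327
gripper_force: 50.8
```

Contact (7.5 N against the feed) came where the stop should be. I'll press lightly, set the batten down on the bed, and check the slot.

>>> play_rows:
  increments:
    - [1,[0.1,0,0.1],[0,0,0]]
    - [1,[0.1,0,0.2],[0,0,0]]
    - [1,[0.1,0,0.2],[0,0,0]]

```text
t: 5.92
eef_pos: [0.5483, 0.0472, 0.0222]
orientation: [2.238, 2.2, -0.004]
force: [-1.1, -13.0, 1.8]
finger_gap: 0.0327
gripper_force: 51.1
```

```bash
python3 look.py l6
```

```text
shift cm [-14.72   0.17  -0.11] turn [ 0.001  0.004 -0.017] pos [0.5483 0.0472 0.0222] F [ -1.1 -13.    1.8] gap 0.0327 grip 51.1 q6 [0.07 0.09] t 5.92
tip -31.538996177543236
-41 527.8 561.6
```

View pics/l6.png

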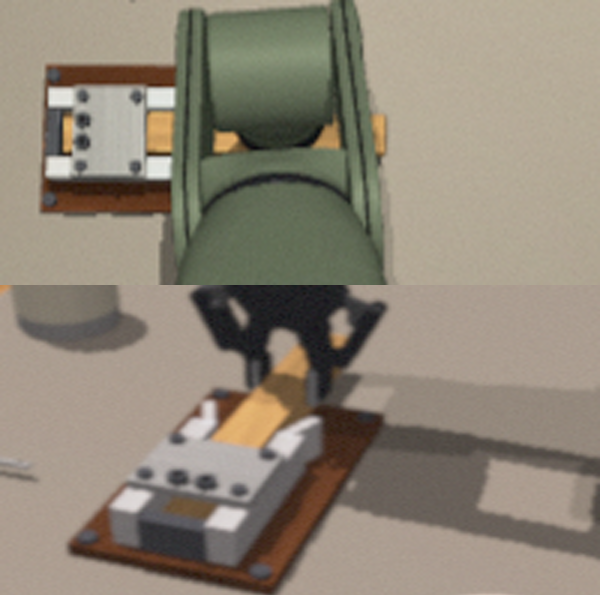

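The batten's end fills the slot right up to the stop, at about (67,132) in the top view. I'll release and withdraw.

>>> play_rows:
  increments:
    - [-0.3,[0,0,0],[0,0,0]]
    - [-0.3,[0,0,0],[0,0,0]]
    - [-0.3,[0,0,0],[0,0,0]]
    - [-0.3,[0,0,0],[0,0,0]]
    - [-0.3,[0,0,0],[0,0,0]]

```text
t: 6.43
eef_pos: [0.5479, 0.0504, 0.0217]
orientation: [-2.242, -2.201, -0.0]
force: [-0.0, 0.0, 0.2]
finger_gap: 0.0557
gripper_force: 0.0
```

>>> play_rows:
  increments:
    - [-0.3,[0,0,-1],[0,0,0]]
    - [-0.3,[0,0,-3],[0,0,0]]
    - [-0.3,[0,0,-6],[0,0,0]]
    - [-0.3,[0,0,-9],[0,0,0]]
    - [-0.3,[0,0,-12],[0,0,0]]

```text
t: 6.85
eef_pos: [0.5476, 0.0503, 0.1436]
orientation: [-2.242, -2.201, 0.0]
force: [1.2, 0.2, -1.0]
finger_gap: 0.0554
gripper_force: 0.0
```

>>> play_rows:
  increments:
    - [-0.3,[-4,0,0],[0,0,0]]
    - [-0.3,[-8,0,0],[0,0,0]]
    - [-0.3,[-12,0,0],[0,0,0]]
    - [-0.3,[-15,0,0],[0,0,0]]
    - [-0.3,[-15,0,0],[0,0,0]]

```text
t: 7.27
eef_pos: [0.5451, -0.1045, 0.1427]
orientation: [2.245, 2.193, -0.001]
force: [-0.3, 0.2, -0.7]
finger_gap: 0.0557
gripper_force: 0.0
```

```bash
python3 look.py l7
```

```text
shift cm [ 0.49  0.21 11.87] turn [ 0.002  0.002 -0.023] pos [ 0.5451 -0.1045  0.1427] F [-0.3  0.2 -0.7] gap 0.0557 grip 0.0 q6 [-0.21 -0.18] t 7.27
tip 133.54268592663627
-41 527.8 561.6
-26 527.8 561.6
-11 527.7 561.6
4 530.3 561.5
19 530.3 564.1
34 530.3 564.1
49 530.3 564.1
64 530.3 564.1
79 530.3 564.1
94 530.2 564.1
109 530.2 564.0
124 530.2 564.0
```

View pics/l7.png

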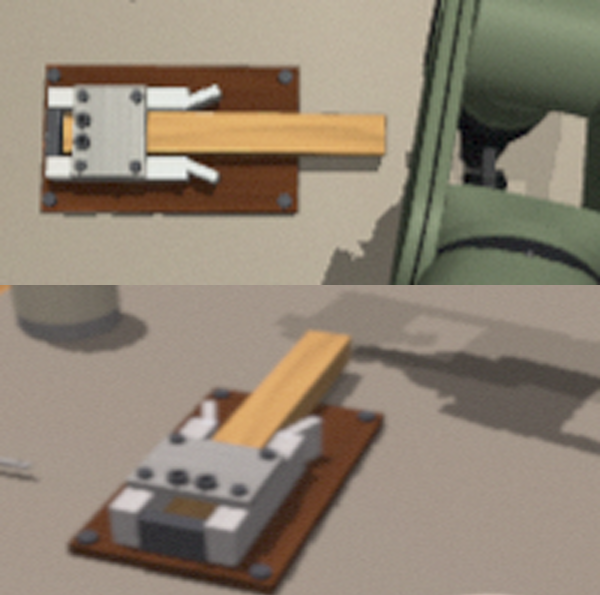

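The batten lies flat and straight in the channel, its end at the stop, with the gripper clear.

```bash
python3 -c "
from station import sign_off
print(sign_off())"
```

```text
the job is handed in; nothing more can be done
None
```

The batten is in the jig, step up, with its half-lapped end against the stop; I let go of it, backed the gripper clear, and handed the job in after about 7 s, without touching the tin, tape, screwdriver or cup.

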